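Angle the paper trimmer past the power post into its bay

ROBOT

A 7-joint arm with a two-finger parallel gripper is mounted at the origin on the work surface. World frame = base frame: x ahead of the robot, y to its left, z up, the work surface at z = 0. Lengths are in m, angles in rad, forces in N, time in s.
With the tool pointing down it reaches from about 0.425 to 0.825 m from the base axis. Payload 3.6 kg.
Tool frame: the origin (TCP) lies at the very end of the fingers, on their centre line; the grasp point (between the pads) lies 19 mm behind it; z points along the fingers, y is the direction in which the jaws open and shut (so a half turn about z gives the same grasp; the last joint's range is limited). The gripper opens to 93 mm and grips with 3 to 60 N. Pads are 15 mm wide; open, the fingers measure 128 mm over their backs; the gripper's body (75 mm by 188 mm) begins 65 mm behind the grasp point.
Start: joints at [-1.171, 0.615, -0.013, 1.423, 0.008, 1.103, -0.04], TCP at [0.269, 0.592, 0.219] pointing down, gripper open.
Joint ranges: [-3.12, 3.12], [-0.3, 2.06], [-1.34, 1.32], [0.26, 2.42], [-1.36, 4.5], [0.01, 1.98], [-2.84, 2.84]. Speed limits (rad/s): [2.79, 2.79, 3.14, 3.14, 3.14, 3.14, 3.14].

INTERFACE

Orientations are given as a unit quaternion [x, y, z, w].
In Python, from workcell import * gives the robot as it stands.
- The arm moves only by the shell command python3 -m handwheel 'ROWS'. ROWS is a JSON object of lists of equal length, an entry for each row: "gripper": the opening, from 0 (shut) to 1 (fully open); "offset": the shift along the tool's x, y, z in mm, a list of three; "dr": the turn, a rotation vector about the tool's x, y, z in rad, a list of three. A call has 1 to 5 rows; each row shifts and turns the commanded pose from where the row before left it, along the tool's axes as they then stand; what a row does not reach is not made up. A row lasts 1/8 s, in which the tool goes at most 62.5 mm and 10.7 degrees, less where a joint would pass 70% of its speed; a pose out of reach is approached as far as the arm can. A call with a gripper value outside its range is refused whole. The fingers move at their own pace and stop on an object; the grip force is fixed at half the most. Time passes only in rows, so rows that do not move let the fingers close. It gives the time, the measured TCP pose, the force and the opening at its end, in the units of the state.
- get_state(): the state, without advancing time (a new reading comes with each control period).
- read_camera(name): name is "side" or "top"; returns a dict with "img" (400x640x3 uint8, blue, green, red), "intrinsics" (3x3 intrinsics, pixels), "D" ([k1, k2, p1, p2, k3] as OpenCV has them; the pictures are not rectified), "world_to_cam" (4x4, takes a point from world to camera coordinates). Camera axes: x right, y down, z forward; pixel columns grow to the right and rows downward; lengths in m; the calibration is good to about 2 mm. A picture is of the moment at which its call begins. There is no depth.
- close_job(): hands the job in, once; it reports no verdict.
The state is a dict: "clock": time; "joints": joint angles; "joint_vel": joint speeds; "effort": joint torques, N m; "tool_pos": TCP position; "tool_rot": TCP orientation; "contact_force": force on the tool from outside, world axes, zero at the start; "moment": the same for the moment, N m; "width": finger opening in m.
Only numpy, scipy, OpenCV 4.12 (cv2) and the standard library are available. Lean on these libraries where they do the work, as an engineer would, in place of code of your own. Each camera call takes 0.05 s, during which the arm holds its last target.

TASK

Put the long paper trimmer away: slide it over the desk by pushing its ends with the fingertips, so that it angles in past the raised power post and ends lying lengthwise in the bay between the blue desk baskets, square against the rear basket, with nothing sticking out past the fronts of the two side baskets. Only push it, never lift or tip it, and leave the other things on the desk where they stand.

Things in the scene. Friction and masses are not known exactly. Their poses are not given: they have to be found in the camera images.
- trimmer: Paper trimmer lying flat on the desk, about 0.5 kg. Grey base 320 long (its y axis) x 70 wide (its x axis) x 16 mm high, upright sides, corners rounded 10 mm. On top, along the +x half, an aluminium rail between black end blocks 29 mm high; a black cutter head 44 mm high at y = +95 mm. Origin: centre of the underside. Either long side may face the rear basket at the end.
- trimmer_end_a (a point): Middle of the trimmer's +y end face, 8 mm above its underside (160 mm from the origin along +y). Axes as the trimmer's.
- trimmer_end_b (a point): Middle of the trimmer's -y end face, 8 mm above its underside (160 mm from the origin along -y). Axes as the trimmer's.
- bay (a point): Middle of the bay's mouth, on the desk. x points into the bay, away from the robot; y runs along the mouth. Bay 350 mm long (y -175 to 175) and 80 mm deep (x 0 to 80), no floor, open on top and in front. At its ends blue side baskets, 55 mm high, 100 mm wide, fronts at x = 0; at the back the rear basket, 70 mm high, its papers to 90 mm. The baskets stay fixed.
- power_post: Pop-up power outlet fixed in the desk: aluminium cylinder 60 mm across (cap 67, foot flange 72), 120 mm high. Origin: its axis at desk level. It stands about 80 mm before the mouth, near one end of the bay (left or right, about 142 mm from the middle). Its twin at the other end is shut flush, no obstacle. The trimmer starts on the twin's side, before the mouth, about parallel to it.
- tin: Round steel tin 44 mm in diameter, 22 mm high, in front of the side basket at the bay's +y end; loose, to be left alone. Origin: centre of the underside.
- glue_stick: Glue stick standing upright, 28 mm in diameter, 85 mm high, in front of the side basket at the bay's -y end; loose, to be left alone. Origin: centre of the underside.
- flask: Dark steel vacuum flask, 68 mm in diameter, 232 mm high, standing outside one side basket; loose, to be left alone. Origin: centre of the underside.
- tumbler: White tumbler with a brass-coloured cap, 58 mm in diameter, 143 mm high, standing outside the other side basket; loose, to be left alone. Origin: centre of the underside.
- stapler: Black stapler 125 x 30 mm, 48 mm high, on the left of the desk; loose, to be left alone. Origin: centre of the underside.
- calculator: Grey desk calculator 145 x 100 mm, 22 mm high, on the right of the desk; loose, to be left alone. Origin: centre of the underside.
- note_block: Block of blank note paper 76 x 76 x 28 mm at the left of the desk; loose, to be left alone. Origin: centre of the underside.
There are look-alikes about, which are no part of the job. What is shaped like the power_post but orange or red is not meant.

How it is judged:
On the way:
1. the end on the post's side is in the bay behind the power post while the other end is still outside (((x of trimmer_end_a in the frame of bay above 0 m and horizontal distance between trimmer_end_a and power_post below 0.17 m and x of trimmer_end_b in the frame of bay below -0.01 m) or (x of trimmer_end_b in the frame of bay above 0 m and horizontal distance between trimmer_end_b and power_post below 0.17 m and x of trimmer_end_a in the frame of bay below -0.01 m))), for 0.05 s.
At the end, for the whole second after the job is handed in: The trimmer lies flat and still on the desk, lengthwise in the bay: the middle of each end is at least 33 mm inside the mouth, so its front edge is flush with or behind the side baskets' fronts (2 mm allowed), which leaves up to 12 mm to the rear basket (x of trimmer_end_a in the frame of bay between 0.033 and 0.056 m and x of trimmer_end_b in the frame of bay between 0.033 and 0.056 m and y of trimmer in the frame of bay between -0.025 and 0.025 m and height (world z) of trimmer below 0.004 m and angle between trimmer's own z axis and vertical below 0.05 rad and linear speed of trimmer below 0.01 m/s and angular speed of trimmer below 0.05 rad/s); the robot touches nothing.
It fails at once if the trimmer is lifted or tipped (height (world z) of trimmer above 0.012 m or angle between trimmer's own z axis and vertical above 0.1 rad).
It fails at once if another thing on the desk is moved by more than 20 mm or knocked over (distance of any of tin, glue_stick, flask, tumbler, stapler, calculator, note_block from where it was at the start of the episode above 0.02 m or angle between glue_stick's own z axis and vertical above 0.5 rad).
It also fails if it takes over 66 s, if anything falls off the work surface, if the arm or the gripper's body presses on something with over 40 N, if the wrist force passes 120 N, or if a joint passes its speed limit or range.

## Working session

There is one attempt and no reset: what is moved stays moved. The work goes in short steps, Python scripts to look and compute and a shell command to move; the robot and the scene stay as the last step left them, time stands still between calls to the robot, and variables do not carry over. Pictures are saved under pics/ and viewed, and the job is handed in when it is done.

```bash
mkdir -p pics; ls; python3 - <<'E'
from workcell import *
import cv2
print(get_state())
for n in("top","side"):
    c=read_camera(n); cv2.imwrite(f"pics/{n}0.png",c["img"]); print(n,c["intrinsics"],c["D"],c["world_to_cam"])
E
```

```text
pics
{'clock': 0.0, 'joints': array([-1.1704906 ,  0.61593198, -0.01260931,  1.4248937 ,  0.0080947 ,
        1.10337504, -0.04041148]), 'joint_vel': array([ 0.00056166, -0.00053496, -0.0008794 ,  0.00115241, -0.00041075,
       -0.00125425,  0.00057871]), 'effort': array([ 3.53065461e-04, -4.58936191e+01,  2.08772602e-01, -1.65742368e+01,
       -6.11592131e-02,  2.04997690e-02,  2.52631053e-04]), 'tool_pos': array([0.26874547, 0.59097667, 0.21747462]), 'tool_rot': array([ 2.11763732e-01,  9.77320053e-01, -1.25366522e-03, -2.53282688e-04]), 'contact_force': array([-0.72672192,  0.46500701,  0.44310953]), 'moment': array([-0.03417285,  0.02103104, -0.01232023]), 'width': 0.09284598395065562}
top [[374.12531323   0.         312.58059248]
 [  0.         374.12531323 207.27667035]
 [  0.           0.           1.        ]] [0.02007972 0.         0.         0.         0.        ] [[-0.02675219 -0.99949784 -0.01698228  0.00913184]
 [-0.99556092  0.02817265 -0.08980397  0.55691111]
 [ 0.09023731  0.01450444 -0.99581467  1.24293132]
 [ 0.          0.          0.          1.        ]]
side [[385.01650505   0.         318.48602546]
 [  0.         385.01650505 196.16123729]
 [  0.           0.           1.        ]] [0.00010989 0.         0.         0.         0.        ] [[ 0.99805148 -0.06209887 -0.00608012 -0.53758639]
 [-0.04265139 -0.6078592  -0.79289851  0.05738078]
 [ 0.04554225  0.79161286 -0.60932338  1.14697746]
 [ 0.          0.          0.          1.        ]]
```

View pics/top0.png

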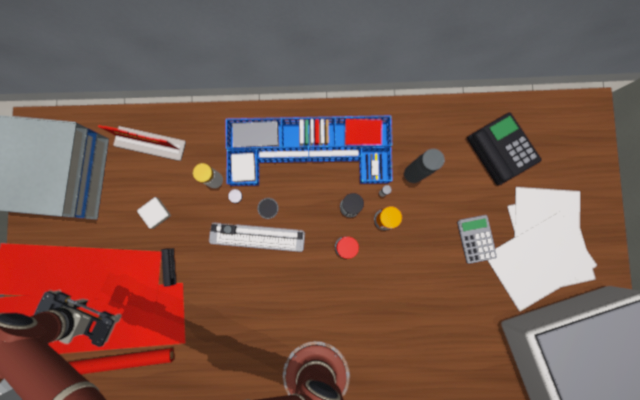

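View pics/side0.png

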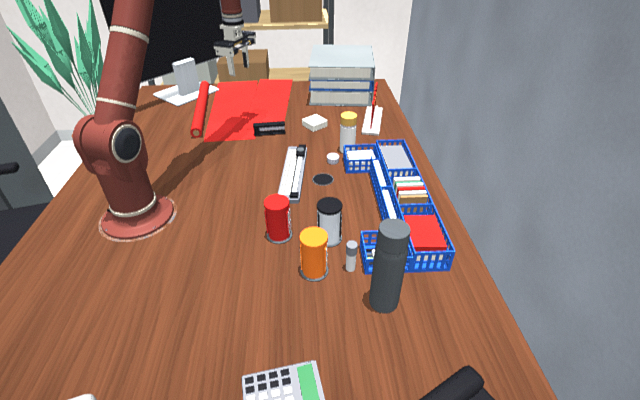

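```bash
cat > h.py <<'E'
import numpy as np, cv2
from workcell import *
def ray(c,uv):
    p=cv2.undistortPoints(np.array([[uv]],float),c["intrinsics"],np.array(c["D"],float))[0,0]
    T=c["world_to_cam"];R=T[:3,:3];o=-R.T@T[:3,3];d=R.T@np.array([p[0],p[1],1.]);return o,d
def onz(c,uv,z):
    o,d=ray(c,uv);return (o+d*(z-o[2])/d[2])
def proj(c,P):
    T=c["world_to_cam"];r,_=cv2.Rodrigues(T[:3,:3]);return cv2.projectPoints(np.array([P],float),r,T[:3,3],c["intrinsics"],np.array(c["D"],float))[0][0,0]
E
python3 - <<'E'
from h import *
a=cv2.imread("pics/top0.png")[105:265,195:405];cv2.imwrite("pics/topc.png",cv2.resize(a,None,fx=3.7,fy=3.7,interpolation=cv2.INTER_CUBIC))
a=cv2.imread("pics/side0.png")[130:290,240:460];cv2.imwrite("pics/sidec.png",cv2.resize(a,None,fx=3.6,fy=3.6,interpolation=cv2.INTER_CUBIC))
E
```

```text
(no output)
```

View pics/topc.png

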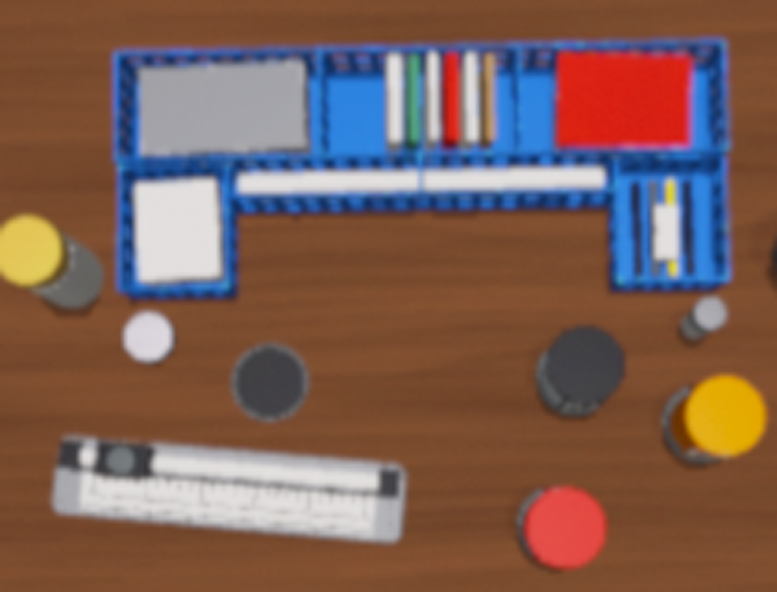

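View pics/sidec.png

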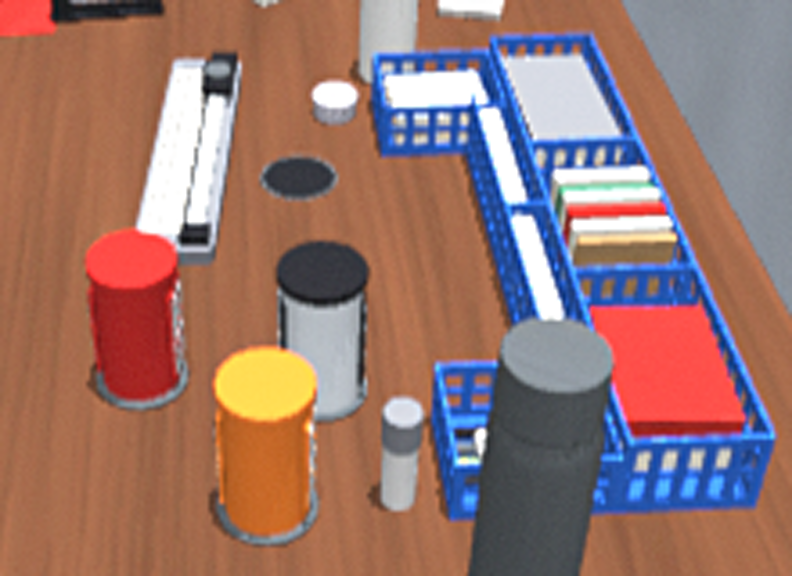

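```bash
cat >> h.py <<'E'
def pts(c,ctr,z):
    return np.array([onz(c,p,z)[:2] for p in ctr.reshape(-1,2).astype(float)])
E
python3 - <<'E'
from h import *
c=read_camera("top");im=c["img"];hsv=cv2.cvtColor(im,cv2.COLOR_BGR2HSV)
f=lambda u,v:(195+u/3.7,105+v/3.7)
print("post cap",onz(c,f(584,366),.12),"foot L/R bottom", onz(c,f(572,415),0))
print("twin",onz(c,f(270,381),0))
print("red",onz(c,f(565,527),.12),"orange",onz(c,f(726,415),.12))
print("tin",onz(c,f(148,337),.022),"glue",onz(c,f(711,314),.085))
print("LB front corner",onz(c,f(237,296),.055),onz(c,f(118,296),.055),"RB",onz(c,f(611,289),.055),onz(c,f(728,289),.055))
print("rear front L,R",onz(c,f(236,197),.07),onz(c,f(611,190),.07), "low",onz(c,f(240,211),.0),onz(c,f(605,205),0))
# blue mask extents
# trimmer: not-brown mask in ROI
s=hsv[...,1]; v=hsv[...,2]
m=((s<90)).astype(np.uint8); roi=np.zeros_like(m); roi[215:258,203:312]=1; m&=roi
cs,_=cv2.findContours(m,cv2.RETR_EXTERNAL,cv2.CHAIN_APPROX_NONE); k=max(cs,key=cv2.contourArea)
P=pts(c,k,.016); r=cv2.minAreaRect((P*1000).astype(np.float32)); print("trim",r,cv2.boxPoints(r))
print("corners",[onz(c,f(*q),.016).round(4) for q in((62,437),(406,464),(400,543),(53,512))])
print("head",onz(c,f(120,460),.044))
cs_=read_camera("side"); g=lambda u,v:(240+u/3.6,130+v/3.6)
print("side post cap",onz(cs_,g(322,271),.12),"trim corners",[onz(cs_,g(*q),.016).round(4) for q in((174,60),(240,66),(212,250))])
print("side LB corner",onz(cs_,g(380,153),0),"RB",onz(cs_,g(452,518),0),onz(cs_,g(436,366),.055))
E
```

```text
post cap [ 0.555341   -0.13386924  0.12      ] foot L/R bottom [ 0.52147151 -0.13229305  0.        ]
twin [0.561179   0.14864141 0.        ]
red [ 0.4203905  -0.11303771  0.12      ] orange [ 0.51053745 -0.25151564  0.12      ]
tin [0.60312065 0.2577785  0.022     ] glue [ 0.60113824 -0.24931273  0.085     ]
LB front corner [0.63383187 0.16976764 0.055     ] [0.63693399 0.27719515 0.055     ] RB [ 0.63031637 -0.16663182  0.055     ] [ 0.62719876 -0.27105607  0.055     ]
rear front L,R [0.72101647 0.16700888 0.07      ] [ 0.71712458 -0.16825897  0.07      ] low [0.72345879 0.17442674 0.        ] [ 0.7187349  -0.17034183  0.        ]
trim ((462.6886291503906, 187.03982543945312), (325.9398193359375, 76.45719146728516), 83.45970916748047) [[406.14624   29.484833]
 [482.10583   20.776215]
 [519.231    344.59482 ]
 [443.27142  353.30344 ]]
corners [array([0.5133, 0.3393, 0.016 ]), array([0.4797, 0.0227, 0.016 ]), array([0.4079, 0.03  , 0.016 ]), array([0.4447, 0.3476, 0.016 ])]
head [0.4895672  0.27899896 0.044     ]
side post cap [ 0.55885791 -0.13985391  0.12      ] trim corners [array([0.4479, 0.3446, 0.016 ]), array([0.5154, 0.3276, 0.016 ]), array([0.4801, 0.0233, 0.016 ])]
side LB corner [0.64306863 0.18282989 0.        ] RB [ 0.63970535 -0.27008604  0.        ] [ 0.63951956 -0.17459108  0.055     ]
```

Power post candidates in the top view: dark-capped aluminium can at (353,204), orange at (389,218), red at (347,247), and the flush twin at (268,208). The enlarged crops show that only the dark-capped one is aluminium, and it stands ~80 mm before the mouth at its right end, so that is the post. The trimmer is at about (257,237), with its head at the left.

First I turn the tool square and shut the fingers.

```bash
python3 -m handwheel '{"gripper":[0,0,0,0,0],"offset":[[0,0,0],[0,0,0],[0,0,0],[0,0,0],[0,0,0]],"dr":[[0,0,0.165],[0,0,0.165],[0,0,0.165],[0,0,0.165],[0,0,0.165]]}'; python3 -m handwheel '{"gripper":[0,0,0],"offset":[[0,0,0],[0,0,0],[0,0,0]],"dr":[[0,0,0.165],[0,0,0.154],[0,0,0]]}'
cat >> h.py <<'E'
from scipy.spatial.transform import Rotation as Ro
def to(target):
    s=get_state();R=Ro.from_quat(s["tool_rot"]).as_matrix()
    print("t",round(s["clock"],2),"pos",s["tool_pos"].round(4),"alpha",np.degrees(np.arctan2(R[1,1],R[0,1])).round(2),"F",s["contact_force"].round(1),"offset mm",(R.T@(np.array(target)-s["tool_pos"])*1000).round(1))
E
python3 -c "
from h import *
to([.385,.145,.10])"
```

```text
clock: 0.82
tool_pos: [0.2688, 0.5915, 0.2183]
tool_rot: [0.588, 0.809, -0.0, 0.0]
contact_force: [0.5, -0.5, -0.2]
width: 0.0476
clock: 1.2
tool_pos: [0.2687, 0.5916, 0.2183]
tool_rot: [0.706, 0.708, -0.0, 0.0]
contact_force: [0.2, -1.3, 0.5]
width: 0.0175
t 1.2 pos [0.2687 0.5916 0.2183] alpha 0.12 F [ 0.2 -1.3  0.5] offset mm [-446.7  115.3  118.7]
```

```bash
python3 -m handwheel '{"gripper":[0,0,0,0,0],"offset":[[-50,0,0],[-50,0,0],[-50,0,0],[-50,0,0],[-50,0,0]],"dr":[[0,0,0],[0,0,0],[0,0,0],[0,0,0],[0,0,0]]}'; python3 -m handwheel '{"gripper":[0,0,0,0,0],"offset":[[-50,30,20],[-50,30,20],[-50,30,20],[-46,25,20],[0,0,0]],"dr":[[0,0,0],[0,0,0],[0,0,0],[0,0,0],[0,0,-0.17]]}'
python3 -m handwheel '{"gripper":[0,0,0,0,0],"offset":[[0,0,0],[0,0,0],[0,0,0],[0,0,0],[0,0,0]],"dr":[[0,0,-0.175],[0,0,-0.175],[0,0,-0.175],[0,0,-0.175],[0,0,-0.175]]}'; python3 -m handwheel '{"gripper":[0,0,0,0],"offset":[[0,0,0],[0,0,0],[0,0,0],[0,0,0]],"dr":[[0,0,-0.175],[0,0,-0.175],[0,0,-0.175],[0,0,0]]}'
python3 -c "
from h import *
to([.398,.145,.010])"
```

```text
clock: 1.82
tool_pos: [0.2691, 0.34, 0.2188]
tool_rot: [0.706, 0.708, 0.0, 0.0]
contact_force: [0.1, 0.3, 0.4]
width: 0.0009
clock: 2.45
tool_pos: [0.3853, 0.1412, 0.1378]
tool_rot: [0.645, 0.764, -0.001, 0.001]
contact_force: [-0.9, 0.1, -0.6]
width: 0.0008
clock: 3.08
tool_pos: [0.3843, 0.1458, 0.1389]
tool_rot: [0.256, 0.967, 0.0, 0.0]
contact_force: [0.4, -0.5, 0.8]
width: 0.0003
clock: 3.58
tool_pos: [0.3843, 0.1456, 0.1388]
tool_rot: [0.0, 1.0, 0.0, 0.0]
contact_force: [-0.8, -1.2, -0.3]
width: 0.0006
t 3.58 pos [0.3843 0.1456 0.1388] alpha 89.94 F [-0.8 -1.2 -0.3] offset mm [-13.7  -0.7 128.8]
```

```bash
python3 -m handwheel '{"gripper":[0,0,0,0],"offset":[[-10,0,40],[0,0,40],[0,0,38],[0,0,10]],"dr":[[0,0,0],[0,0,0],[0,0,0],[0,0,0]]}'
python3 - <<'E'
from h import *
to([.41,.145,.010])
c=read_camera("top");cv2.imwrite("pics/t1.png",cv2.resize(c["img"][105:305,195:405],None,fx=3,fy=3))
E
```

```text
clock: 4.08
tool_pos: [0.3931, 0.1453, 0.0091]
tool_rot: [0.001, 1.0, -0.001, -0.002]
contact_force: [0.1, 0.6, 0.1]
width: 0.0004
t 4.08 pos [0.3931 0.1453 0.0091] alpha 89.91 F [0.1 0.6 0.1] offset mm [-16.9  -0.3  -0.9]
```

View pics/t1.png

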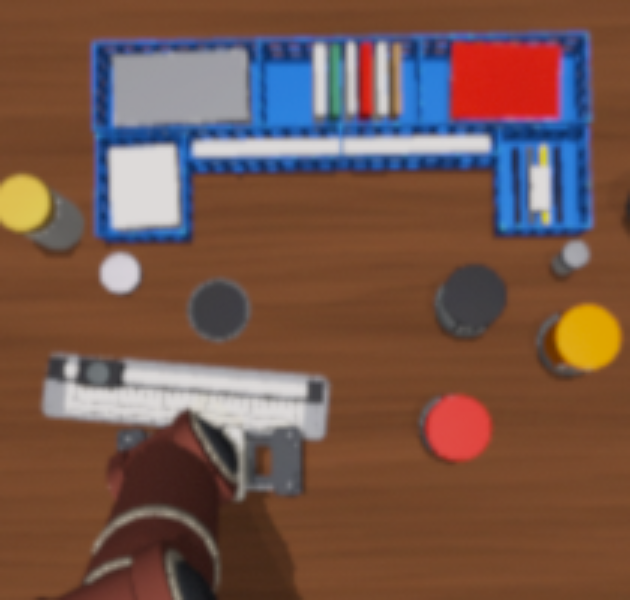

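The tip is down in front of the trimmer near its middle, at crop (190,430), and everything else stands as before. I shift towards end b and push.

```bash
python3 -m handwheel '{"gripper":[0,0,0,0,0],"offset":[[0,-25,0],[-10,0,0],[-10,0,0],[-10,0,0],[-10,0,0]],"dr":[[0,0,0],[0,0,0],[0,0,0],[0,0,0],[0,0,0]]}'
python3 -m handwheel '{"gripper":[0,0,0,0,0],"offset":[[-10,0,0],[-10,0,0],[-10,0,0],[-10,0,0],[0,0,0]],"dr":[[0,0,0],[0,0,0],[0,0,0],[0,0,0],[0,0,0]]}'
cat >> h.py <<'E'
def trim(tag,box=(125,290,195,405)):
    c=read_camera("top");im=c["img"]
    r0,r1,c0,c1=box
    cv2.imwrite(f"pics/{tag}.png",cv2.resize(im[r0:r1,c0:c1],None,fx=3.6,fy=3.6,interpolation=cv2.INTER_CUBIC))
    return c
def bay(p):  # world->bay mm
    d=np.array(p[:2])-np.array([.638,.004]);ex=np.array([1,-.015]);ey=np.array([.015,1]);return np.array([d@ex,d@ey])*1000
E
python3 -c "
from h import *
to([.5,.12,.01]);trim('t2')"
```

```text
clock: 4.75
tool_pos: [0.4335, 0.1207, 0.0108]
tool_rot: [0.0, 1.0, -0.0, -0.001]
contact_force: [-3.6, -1.2, 3.4]
width: 0.0005
clock: 5.38
tool_pos: [0.477, 0.121, 0.0108]
tool_rot: [0.001, 1.0, 0.001, 0.002]
contact_force: [-0.3, -0.5, 0.4]
width: 0.0003
t 5.38 pos [0.477  0.121  0.0108] alpha 89.91 F [-0.3 -0.5  0.4] offset mm [-23.   -1.    0.9]
```

View pics/t2.png

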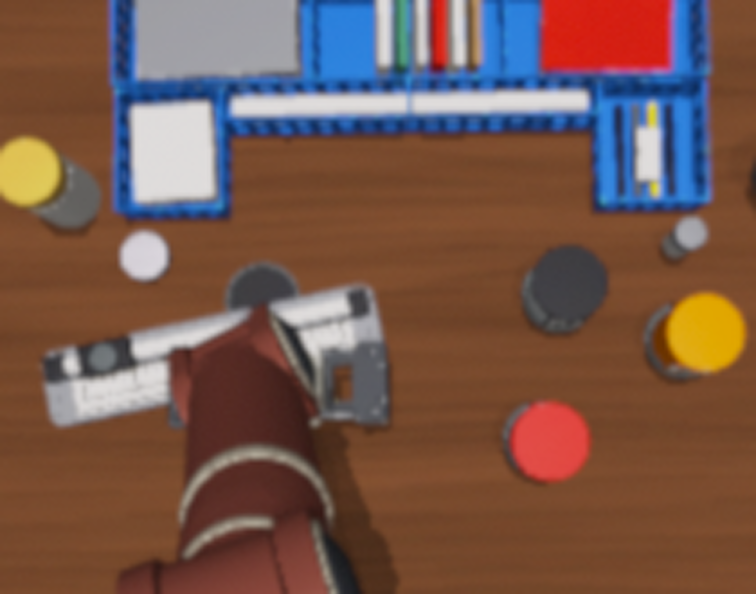

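```bash
cat >> h.py <<'E'
def corners(c,ar,br,o=(195,125),s=3.6,z=.016):
    """crop pixels of the rear corners (a,b) -> centre, tilt in bay frame"""
    A,B=[bay(onz(c,(o[0]+q[0]/s,o[1]+q[1]/s),z)) for q in(ar,br)]
    u=B-A;L=np.linalg.norm(u);u/=L;th=np.degrees(np.arctan2(u[0],-u[1]));n=np.array([-u[1],u[0]])
    C=(A+B)/2-35*n;p=np.array([-80,-142]);print("L",L.round(),"th",th.round(1),"C",C.round(),"offs",(n@(C-p)).round(),"a",(C-160*u).round(),"b",(C+160*u).round())
E
python3 -c "
from h import *
c=read_camera('top');corners(c,(46,350),(372,287))"
```

```text
L 315.0 th 10.2 C [-133.  186.] offs 6.0 a [-161.  343.] b [-105.   29.]
```

```bash
python3 -m handwheel '{"gripper":[0,0,0,0,0],"offset":[[-11,0,0],[-11,0,0],[-11,0,0],[-11,0,0],[-11,0,0]],"dr":[[0,0,0],[0,0,0],[0,0,0],[0,0,0],[0,0,0]]}'
python3 -c "
from h import *
to([.5,.12,.01]);trim('t3')"
```

```text
clock: 6.1
tool_pos: [0.5299, 0.1206, 0.0106]
tool_rot: [0.0, 1.0, 0.0, 0.0]
contact_force: [-2.4, -0.6, 0.3]
width: 0.0004
t 6.1 pos [0.5299 0.1206 0.0106] alpha 89.95 F [-2.4 -0.6  0.3] offset mm [29.9 -0.6  0.6]
```

View pics/t3.png

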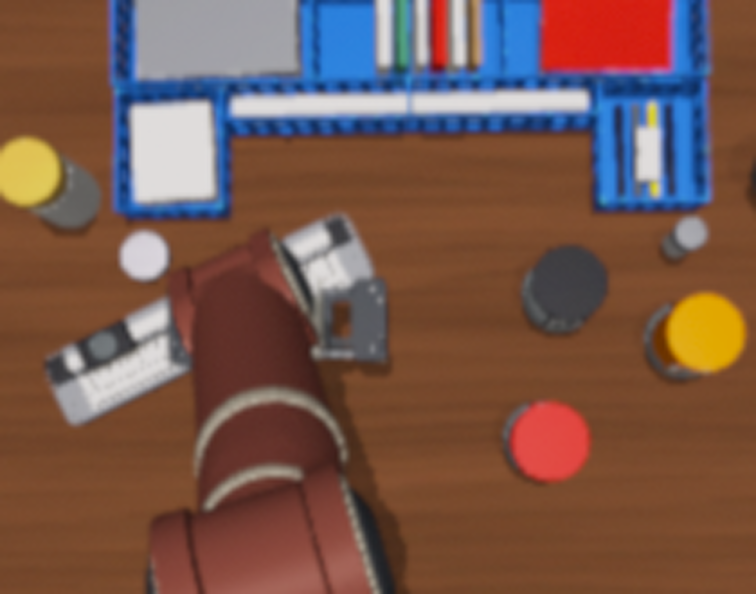

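```bash
python3 -c "
from h import *
c=read_camera('top');corners(c,(46,360),(344,213))"
```

```text
L 315.0 th 25.7 C [-99. 190.] offs 127.0 a [-169.  334.] b [-30.  46.]
```

Pose is as wanted (tilt 25.7°, well clear of post). Next I lift off and go round behind end a.

```bash
python3 -m handwheel '{"gripper":[0,0,0,0.3,0.3],"offset":[[20,0,0],[0,0,-50],[0,0,-50],[13,50,0],[13,50,0]],"dr":[[0,0,0],[0,0,0],[0,0,0],[0,0,0],[0,0,0]]}'
python3 -m handwheel '{"gripper":[0.3,0.3,0.3,0.3,0.3],"offset":[[13,50,0],[13,50,0],[1,56,0],[0,0,0],[0,0,0]],"dr":[[0,0,0],[0,0,0],[0,0,0],[0,0,0.163],[0,0,0.163]]}'
python3 -m handwheel '{"gripper":[0.3,0.3,0.3,0.3,0.3],"offset":[[0,0,0],[0,0,0],[0,0,0],[0,0,0],[0,0,0]],"dr":[[0,0,0.163],[0,0,0.163],[0,0,0.163],[0,0,0.163],[0,0,0.160]]}'
python3 -m handwheel '{"gripper":[0.3],"offset":[[0,0,0]],"dr":[[0,0,0]]}'
python3 -c "
from h import *
to([.457,.377,.009]);trim('t4')"
```

```text
clock: 6.82
tool_pos: [0.4852, 0.2218, 0.1123]
tool_rot: [0.002, 1.0, 0.001, 0.003]
contact_force: [0.6, 1.0, -0.6]
width: 0.0159
clock: 7.45
tool_pos: [0.4568, 0.3784, 0.1109]
tool_rot: [0.164, 0.986, 0.001, 0.001]
contact_force: [-0.2, -0.3, 0.0]
width: 0.0279
clock: 8.07
tool_pos: [0.4573, 0.3775, 0.1111]
tool_rot: [0.541, 0.841, 0.002, 0.001]
contact_force: [0.6, -0.0, -0.5]
width: 0.0274
clock: 8.2
tool_pos: [0.4569, 0.3774, 0.111]
tool_rot: [0.538, 0.843, 0.001, 0.001]
contact_force: [0.3, 0.1, 0.3]
width: 0.0281
t 8.2 pos [0.4569 0.3774 0.111 ] alpha 24.89 F [0.3 0.1 0.3] offset mm [ -0.4  -0.3 102. ]
```

View pics/t4.png

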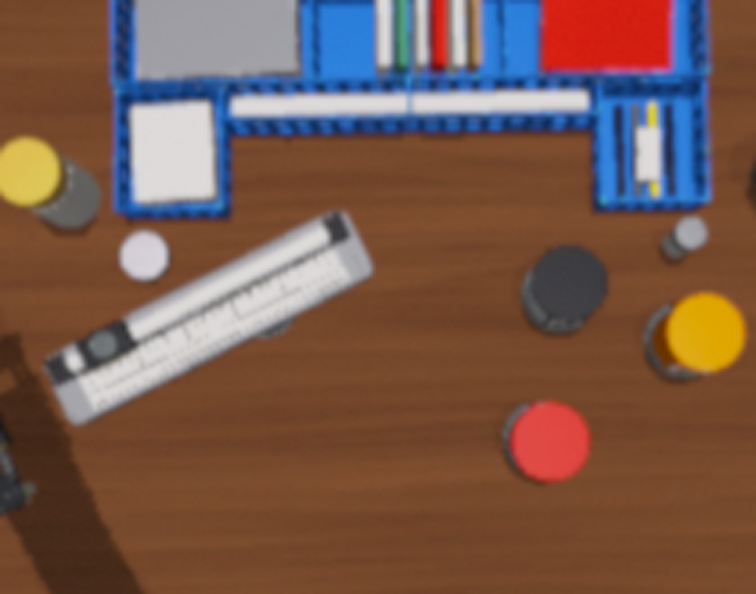

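Top view: trimmer clear of everything, end a at crop (60,392), lane past the post open. I lower the two fingertips behind the end face and push along its length.

```bash
python3 -m handwheel '{"gripper":[0.3,0.3,0.3,0.3,0.3],"offset":[[0,0,40],[0,0,40],[0,0,21],[-12,0,0],[-12,0,0]],"dr":[[0,0,0],[0,0,0],[0,0,0],[0,0,0],[0,0,0]]}'
python3 -m handwheel '{"gripper":[0.3,0.3,0.3,0.3,0.3],"offset":[[-10,0,0],[-10,0,0],[-11,0,0],[-11,0,0],[-11,0,0]],"dr":[[0,0,0],[0,0,0],[0,0,0],[0,0,0],[0,0,0]]}'
python3 -m handwheel '{"gripper":[0.3,0.3,0.3,0.3,0.3],"offset":[[-12,0,0],[-12,0,0],[-12,0,0],[-12,0,0],[-12,0,0]],"dr":[[0,0,0],[0,0,0],[0,0,0],[0,0,0],[0,0,0]]}'
python3 -c "
from h import *
to([.457,.377,.009]);trim('t5')"
```

```text
clock: 8.88
tool_pos: [0.4679, 0.3541, 0.0106]
tool_rot: [0.539, 0.842, 0.001, 0.001]
contact_force: [0.3, -0.3, -0.2]
width: 0.0282
clock: 9.5
tool_pos: [0.4887, 0.3088, 0.0108]
tool_rot: [0.538, 0.843, 0.002, -0.001]
contact_force: [-1.7, 6.1, 4.9]
width: 0.0279
clock: 10.12
tool_pos: [0.5135, 0.2542, 0.0107]
tool_rot: [0.538, 0.843, 0.002, -0.001]
contact_force: [-1.1, 5.1, 5.6]
width: 0.0284
t 10.12 pos [0.5135 0.2542 0.0107] alpha 24.86 F [-1.1  5.1  5.6] offset mm [135.2   0.4   2.1]
```

View pics/t5.png

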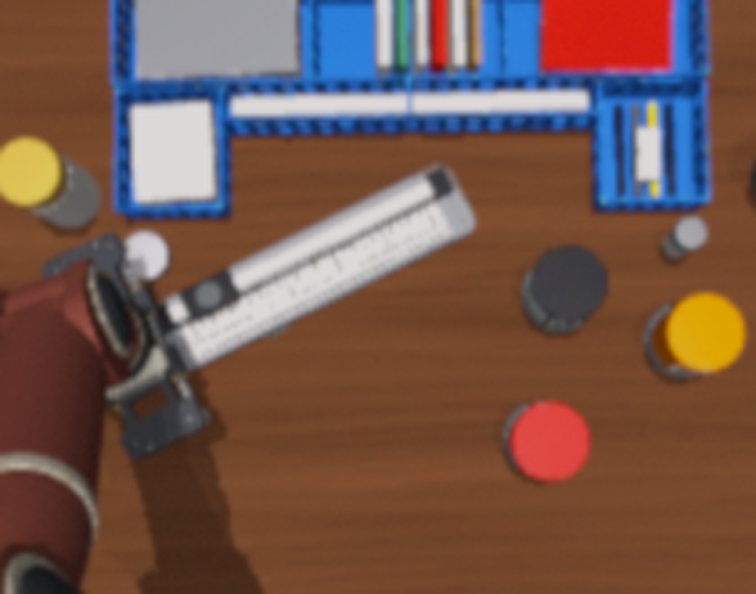

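The trimmer slid straight: b-rear corner is now at crop (437,167), and the tin at (146,254) is untouched. I continue with a slight bias to the right.

```bash
python3 -m handwheel '{"gripper":[0.3,0.3,0.3,0.3,0.3],"offset":[[-12,-2,0],[-12,-2,0],[-12,-2,0],[-12,-2,0],[-12,-2,0]],"dr":[[0,0,0],[0,0,0],[0,0,0],[0,0,0],[0,0,0]]}'
python3 -c "
from h import *
to([.457,.377,.009]);trim('t6')"
```

```text
clock: 10.8
tool_pos: [0.5295, 0.1951, 0.0103]
tool_rot: [0.538, 0.843, 0.001, -0.001]
contact_force: [-1.3, 4.3, 4.7]
width: 0.0281
t 10.8 pos [0.5295 0.1951 0.0103] alpha 24.89 F [-1.3  4.3  4.7] offset mm [195.6  10.8   1.7]
```

View pics/t6.png

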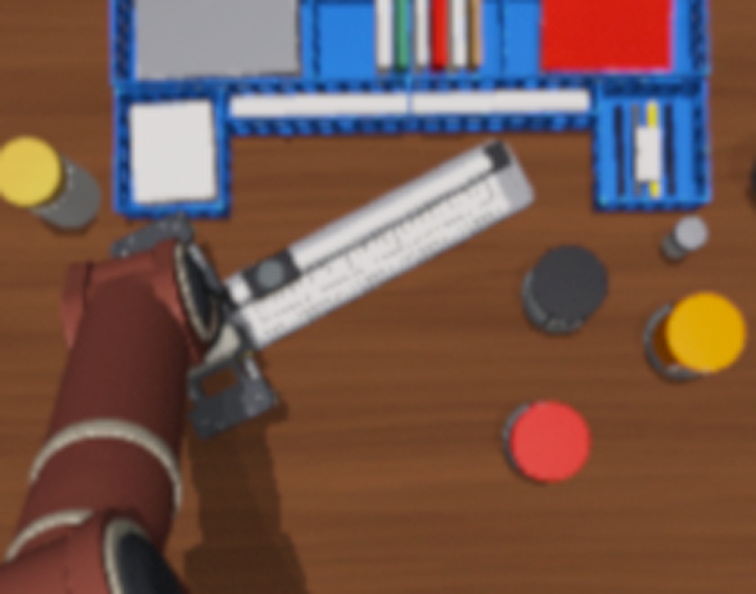

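```bash
python3 -c "
from h import *
c=read_camera('top');corners(c,(210,284),(497,143))
f=lambda u,v:(195+u/3.6,125+v/3.6)
print([bay(onz(c,f(*q),.016)).round() for q in ((497,141),(534,195))])"
```

```text
L 305.0 th 25.6 C [-31.  39.] offs 122.0 a [-101.  183.] b [  38. -105.]
[array([ 68., -84.]), array([  15., -118.])]
```

End b is inside the bay behind the post (b ≈ (38,−105) in bay mm, a ≈ −100), so the on-the-way condition looks met. I push on until the rear corner nears the rear basket, then along it to the right.

```bash
python3 -m handwheel '{"gripper":[0.3,0.3,0.3,0.3,0.3],"offset":[[-9,0,0],[-9,-2,0],[-9,-4,0],[-9,-4,0],[-9,-4,0]],"dr":[[0,0,0],[0,0,0],[0,0,0],[0,0,0],[0,0,0]]}'
python3 -c "
from h import *
to([.457,.377,.009]);trim('t7')"
```

```text
clock: 11.52
tool_pos: [0.5353, 0.1474, 0.0097]
tool_rot: [0.539, 0.843, 0.0, -0.001]
contact_force: [-0.5, 5.3, 2.5]
width: 0.028
t 11.53 pos [0.5353 0.1474 0.0097] alpha 24.82 F [-0.5  5.3  2.5] offset mm [241.3  25.3   1. ]
```

View pics/t7.png

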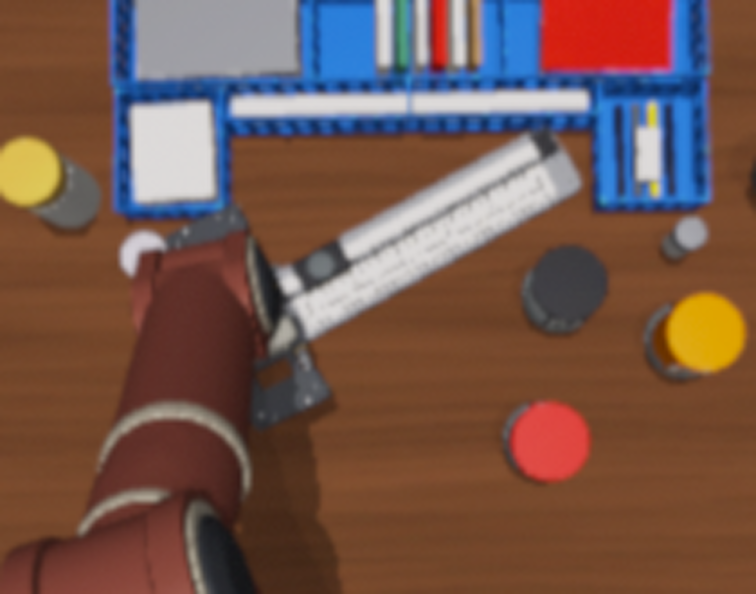

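```bash
python3 -c "
from h import *
c=read_camera('top')
f=lambda u,v:(195+u/3.6,125+v/3.6)
P=[bay(onz(c,f(*q),.016)).round(1) for q in ((545,130),(583,182))];print(P)
b=(P[0]+P[1])/2;th=np.radians(25.6);print('C',b-157*np.array([np.sin(th),-np.cos(th)]))"
```

```text
[array([  78.1, -129.6]), array([  27.2, -164.8])]
C [-15.18746256  -5.61229335]
```

```bash
python3 -m handwheel '{"gripper":[0.3,0.3,0.3,0,0],"offset":[[20,0,0],[0,0,-50],[0,0,-50],[0,0,0],[0,0,0]],"dr":[[0,0,0],[0,0,0],[0,0,0],[0,0,-0.163],[0,0,-0.163]]}'
python3 -m handwheel '{"gripper":[0,0,0,0,0],"offset":[[0,0,0],[0,0,0],[0,0,0],[0,0,0],[0,0,0]],"dr":[[0,0,-0.163],[0,0,-0.163],[0,0,-0.163],[0,0,-0.163],[0,0,-0.160]]}'
python3 -m handwheel '{"gripper":[0],"offset":[[0,0,0]],"dr":[[0,0,0]]}'
python3 -c "
from h import *
to([.505,.106,.009]);trim('t8')"
```

```text
clock: 12.25
tool_pos: [0.5278, 0.1621, 0.1098]
tool_rot: [0.394, 0.919, -0.001, 0.001]
contact_force: [-0.6, -0.3, 0.9]
width: 0.0128
clock: 12.88
tool_pos: [0.5275, 0.1617, 0.1087]
tool_rot: [-0.001, 1.0, -0.002, -0.001]
contact_force: [0.3, -0.4, 0.3]
width: 0.0005
clock: 13.0
tool_pos: [0.5274, 0.1622, 0.1088]
tool_rot: [0.003, 1.0, -0.001, -0.001]
contact_force: [-0.8, -1.3, -0.4]
width: 0.0004
t 13.0 pos [0.5274 0.1622 0.1088] alpha 89.69 F [-0.8 -1.3 -0.4] offset mm [ 22.  -56.1 100. ]
```

View pics/t8.png

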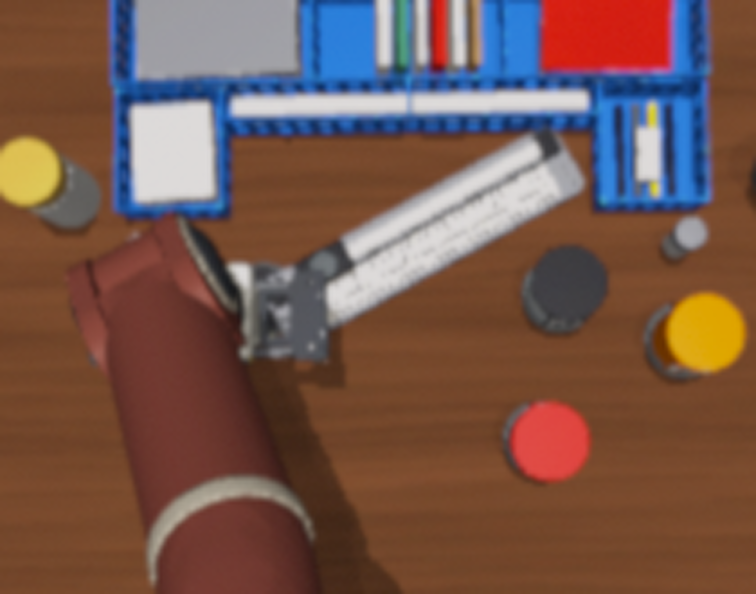

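```bash
python3 -m handwheel '{"gripper":[0,0,0,0,0],"offset":[[22,-56,0],[0,0,40],[0,0,40],[0,0,20],[-12,0,0]],"dr":[[0,0,0],[0,0,0],[0,0,0],[0,0,0],[0,0,0]]}'
python3 -m handwheel '{"gripper":[0,0,0,0,0],"offset":[[-12,0,0],[-12,0,0],[-12,0,0],[-12,0,0],[-12,0,0]],"dr":[[0,0,0],[0,0,0],[0,0,0],[0,0,0],[0,0,0]]}'
python3 -c "
from h import *
to([.505,.106,.009]);trim('t9')"
```

```text
clock: 13.68
tool_pos: [0.5148, 0.108, 0.0079]
tool_rot: [0.001, 1.0, -0.001, -0.003]
contact_force: [-1.3, 0.6, 0.1]
width: 0.0001
clock: 14.3
tool_pos: [0.578, 0.1092, 0.0098]
tool_rot: [0.0, 1.0, 0.0, -0.0]
contact_force: [-1.8, 0.9, 0.4]
width: 0.0005
t 14.3 pos [0.578  0.1092 0.0098] alpha 89.97 F [-1.8  0.9  0.4] offset mm [73.  -3.3  0.8]
```

View pics/t9.png

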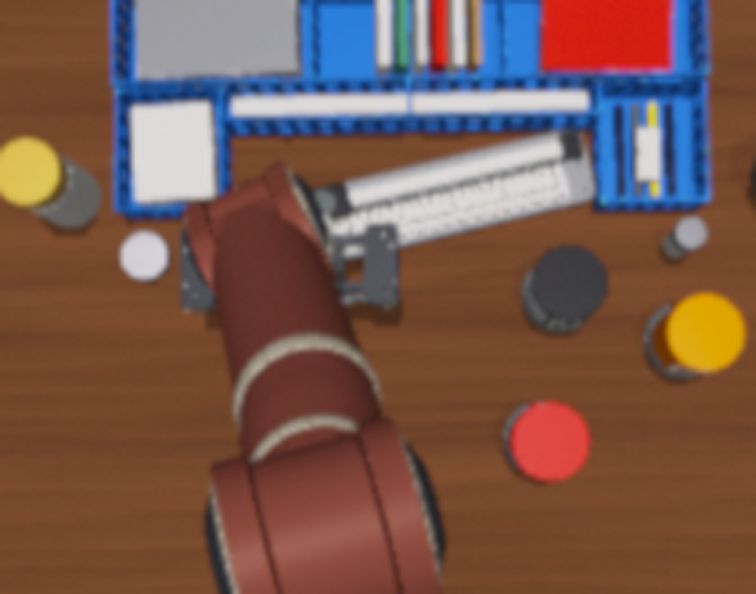

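```bash
python3 -c "
from h import *
c=read_camera('top')
f=lambda u,v:(195+u/3.6,125+v/3.6)
print([bay(onz(c,f(*q),.016)).round(1) for q in ((583,128),(598,190),(320,190))])"
python3 -m handwheel '{"gripper":[0,0,0,0],"offset":[[-10,0,0],[-10,0,0],[-10,0,0],[-10,0,0]],"dr":[[0,0,0],[0,0,0],[0,0,0],[0,0,0]]}'
python3 -c "
from h import *
to([.505,.106,.009]);trim('t10')"
```

```text
[array([  79.5, -166. ]), array([  19.3, -178.9]), array([23.2, 86.3])]
clock: 14.9
tool_pos: [0.618, 0.109, 0.0096]
tool_rot: [0.0, 1.0, 0.0, -0.0]
contact_force: [-1.3, 2.2, 0.2]
width: 0.0003
t 14.9 pos [0.618  0.109  0.0096] alpha 89.96 F [-1.3  2.2  0.2] offset mm [113.   -3.1   0.6]
```

View pics/t10.png

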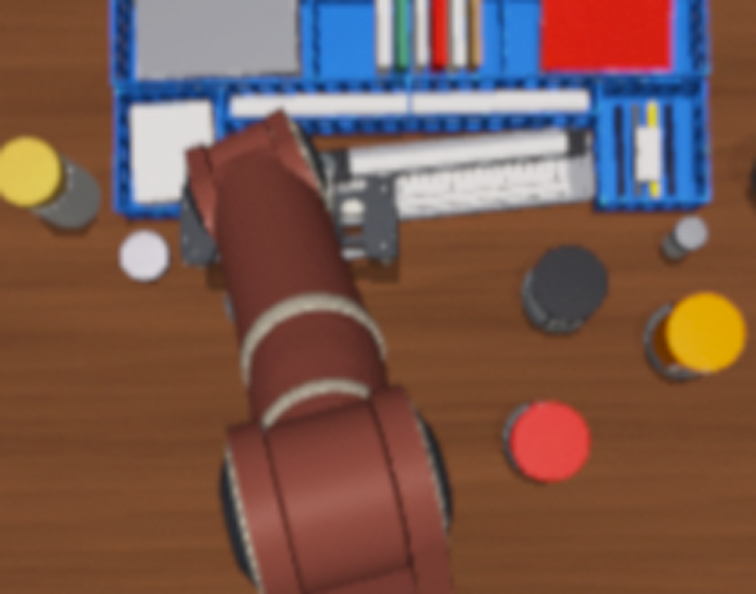

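```bash
python3 -m handwheel '{"gripper":[0,0,0,0,0],"offset":[[-5,0,0],[-5,0,0],[-5,0,0],[-3,0,0],[0,0,0]],"dr":[[0,0,0],[0,0,0],[0,0,0],[0,0,0],[0,0,0]]}'
python3 -c "
from h import *
to([.505,.106,.009]);trim('t11')"
```

```text
clock: 15.58
tool_pos: [0.6361, 0.1084, 0.0096]
tool_rot: [0.001, 1.0, -0.0, 0.001]
contact_force: [-1.5, 0.2, -1.1]
width: 0.0004
t 15.57 pos [0.6361 0.1084 0.0096] alpha 89.94 F [-1.5  0.2 -1.1] offset mm [131.1  -2.6   0.4]
```

View pics/t11.png

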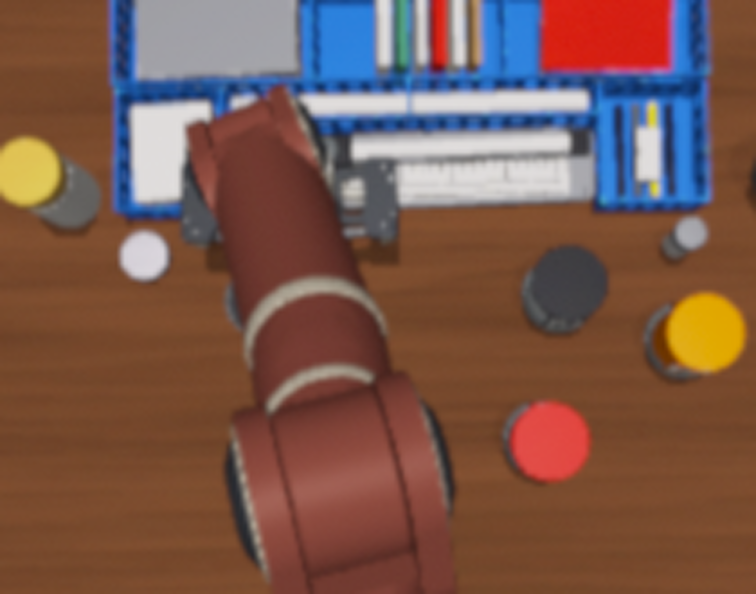

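```bash
python3 -m handwheel '{"gripper":[0,0,0],"offset":[[-3,0,0],[-3,0,0],[0,0,0]],"dr":[[0,0,0],[0,0,0],[0,0,0]]}'
python3 -c "
from h import *
to([.505,.106,.009])"
```

```text
clock: 16.0
tool_pos: [0.6417, 0.1086, 0.0096]
tool_rot: [0.001, 1.0, -0.0, 0.0]
contact_force: [-1.5, 0.5, 0.4]
width: 0.0007
t 16.0 pos [0.6417 0.1086 0.0096] alpha 89.94 F [-1.5  0.5  0.4] offset mm [136.7  -2.8   0.5]
```

```bash
python3 -m handwheel '{"gripper":[0,0],"offset":[[-2,0,0],[0,0,0]],"dr":[[0,0,0],[0,0,0]]}';python3 -m handwheel '{"gripper":[0,0],"offset":[[-2,0,0],[0,0,0]],"dr":[[0,0,0],[0,0,0]]}'
```

```text
clock: 16.25
tool_pos: [0.6423, 0.1087, 0.0096]
tool_rot: [0.0, 1.0, -0.0, -0.001]
contact_force: [-5.1, 0.3, 3.4]
width: 0.0002
clock: 16.5
tool_pos: [0.6423, 0.1087, 0.0095]
tool_rot: [0.0, 1.0, -0.001, -0.003]
contact_force: [-8.2, -0.5, 6.1]
width: 0.0007
```

```bash
python3 -m handwheel '{"gripper":[0,0,0],"offset":[[14,0,0],[0,0,-50],[0,0,-50]],"dr":[[0,0,0],[0,0,0],[0,0,0]]}'
python3 -m handwheel '{"gripper":[0,0,0],"offset":[[40,0,-20],[60,0,0],[60,0,0]],"dr":[[0,0,0],[0,0,0],[0,0,0]]}'
python3 - <<'E'
from h import *
to([.62,.0,.009]);c=trim('t12')
s=read_camera('side');cv2.imwrite("pics/s12.png",cv2.resize(s["img"][130:290,240:460],None,fx=3.6,fy=3.6,interpolation=cv2.INTER_CUBIC))
E
```

```text
clock: 16.88
tool_pos: [0.6331, 0.1084, 0.1107]
tool_rot: [0.001, 1.0, -0.0, 0.002]
contact_force: [0.4, -0.6, -0.1]
width: 0.0002
clock: 17.25
tool_pos: [0.4723, 0.1091, 0.1306]
tool_rot: [0.001, 1.0, 0.001, 0.003]
contact_force: [-0.5, 0.9, 0.3]
width: 0.0005
t 17.25 pos [0.4723 0.1091 0.1306] alpha 89.92 F [-0.5  0.9  0.3] offset mm [-147.  -109.1  122.3]
```

View pics/t12.png

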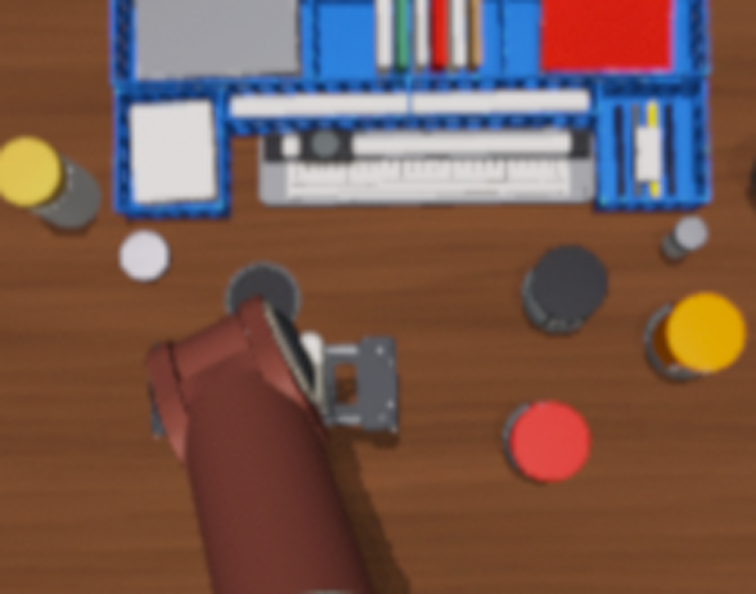

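View pics/s12.png

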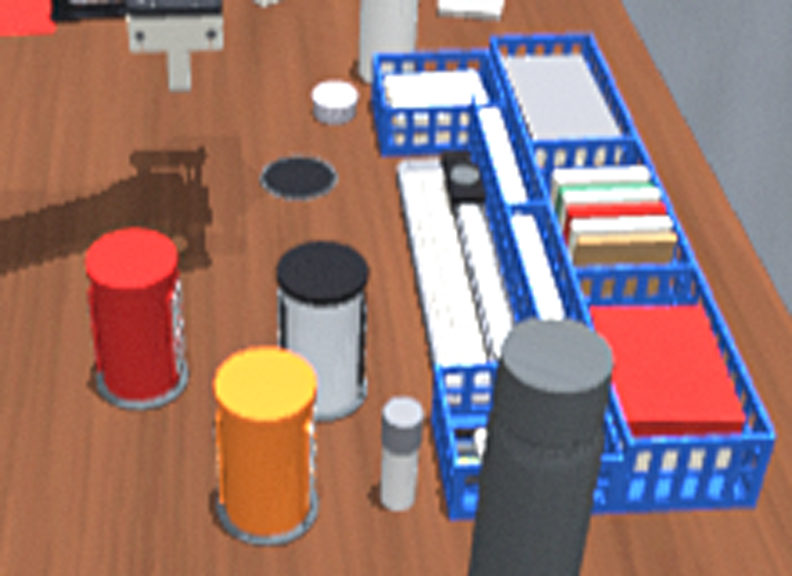

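```bash
python3 - <<'E'
from h import *
c=read_camera('top');im=cv2.cvtColor(c['img'],cv2.COLOR_BGR2HSV)
# front edge: per column, lowest low-saturation pixel of the trimmer, subpixel by S crossing
out=[]
for col in range(272,358,4):
    s=im[172:192,col,1].astype(float); v=c['img'][172:192,col].mean(1)
    k=[i for i in range(19) if s[i]<80<=s[i+1]]
    if k:
        i=k[-1]; r=172+i+(80-s[i])/(s[i+1]-s[i]); out.append(bay(onz(c,(col,r),.016)))
out=np.array(out);print(out.round(1)[::3]);print("fit front x at y=-160,0,160:",np.polyval(np.polyfit(out[:,1],out[:,0],1),[-160,0,160]).round(1))
f=lambda u,v:(195+u/3.6,125+v/3.6)
print("baskets",[bay(onz(c,f(*q),.055)).round(1) for q in((229,216),(114,216),(597,209),(711,209))])
E
```

```text
[[   8.4  127.3]
 [   7.8   86. ]
 [   8.2   44.7]
 [   8.1    3.4]
 [   8.2  -37.8]
 [   7.9  -79. ]
 [   7.7 -120.1]
 [   7.3 -161.2]]
fit front x at y=-160,0,160: [7.7 8.1 8.5]
baskets [array([ -6.6, 167.2]), array([ -5.2, 273.9]), array([  -5. , -173.1]), array([  -6.5, -277.7])]
```

Front edge fits at 8 mm inside the mouth estimate along its whole length and is square within 1 mm. For certainty I press once near the middle so end b seats too; the body stays clear of the post.

```bash
python3 -m handwheel '{"gripper":[0,0,0,0,0],"offset":[[-52,-37,0],[-52,-37,0],[-51,-35,0],[0,0,45],[0,0,45]],"dr":[[0,0,0],[0,0,0],[0,0,0],[0,0,0],[0,0,0]]}'
python3 -c "
from h import *
to([.628,0,.009])"
```

```text
clock: 18.02
tool_pos: [0.6289, -0.0006, 0.0391]
tool_rot: [0.002, 1.0, -0.0, 0.004]
contact_force: [-0.2, -0.3, 0.8]
width: 0.0005
t 18.02 pos [ 6.289e-01 -6.000e-04  3.910e-02] alpha 89.78 F [-0.2 -0.3  0.8] offset mm [ 1.2  0.6 30.1]
```

```bash
python3 -m handwheel '{"gripper":[0,0,0,0,0],"offset":[[0,0,30],[-5,0,0],[-4,0,0],[-3,0,0],[0,0,0]],"dr":[[0,0,0],[0,0,0],[0,0,0],[0,0,0],[0,0,0]]}';python3 -m handwheel '{"gripper":[0,0,0],"offset":[[-2,0,0],[-2,0,0],[0,0,0]],"dr":[[0,0,0],[0,0,0],[0,0,0]]}'
```

```text
clock: 18.65
tool_pos: [0.6375, 0.0014, 0.011]
tool_rot: [0.0, 1.0, 0.0, 0.002]
contact_force: [-0.2, 0.3, 0.1]
width: 0.0002
clock: 19.02
tool_pos: [0.6401, 0.0014, 0.0097]
tool_rot: [0.0, 1.0, -0.0, -0.0]
contact_force: [0.6, -1.1, -1.0]
width: 0.0005
```

```bash
python3 -m handwheel '{"gripper":[0,0,0],"offset":[[-2,0,0],[-2,0,0],[0,0,0]],"dr":[[0,0,0],[0,0,0],[0,0,0]]}';python3 -m handwheel '{"gripper":[0,0],"offset":[[-2,0,0],[0,0,0]],"dr":[[0,0,0],[0,0,0]]}'
```

```text
clock: 19.4
tool_pos: [0.6403, 0.0014, 0.0091]
tool_rot: [0.0, 1.0, -0.0, -0.004]
contact_force: [-6.5, -0.3, 4.4]
width: 0.0003
clock: 19.65
tool_pos: [0.6404, 0.0014, 0.0091]
tool_rot: [0.0, 1.0, -0.001, -0.006]
contact_force: [-9.2, -0.7, 8.3]
width: 0.0007
```

It is seated: the stop points at x = 0.6404 (y = 0) and 0.6423 (y = 0.109) give the baskets' own slope. I withdraw and check.

```bash
python3 -m handwheel '{"gripper":[0,0,0,0,0],"offset":[[14,0,0],[0,0,-50],[0,0,-50],[30,15,-20],[60,20,0]],"dr":[[0,0,0],[0,0,0],[0,0,0],[0,0,0],[0,0,0]]}';python3 -m handwheel '{"gripper":[0,0,0],"offset":[[60,30,0],[20,30,0],[0,0,0]],"dr":[[0,0,0],[0,0,0],[0,0,0]]}'
python3 - <<'E'
from h import *
c=trim('t13');im=cv2.cvtColor(c['img'],cv2.COLOR_BGR2HSV)
out=[]
for col in range(272,358,4):
    s=im[172:192,col,1].astype(float)
    k=[i for i in range(19) if s[i]<80<=s[i+1]]
    if k:
        i=k[-1]; out.append(bay(onz(c,(col,172+i+(80-s[i])/(s[i+1]-s[i])),.016)))
out=np.array(out);print(np.polyval(np.polyfit(out[:,1],out[:,0],1),[-160,0,160]).round(1))
f=lambda u,v:(195+u/3.6,125+v/3.6)
print("ends",[bay(onz(c,f(*q),.016)).round(1) for q in((259,180),(596,180))])
a=cv2.imread("pics/top0.png").astype(int);d=np.abs(a-c["img"]).max(2)
for n,(u,v) in dict(tin=(235,196),glue=(386,190),flask=(430,160),tumbler=(205,175),stapler=(168,267),calc=(477,240),note=(153,213)).items(): print(n,d[v-14:v+14,u-14:u+14].max())
E
```

```text
clock: 20.27
tool_pos: [0.5463, 0.0367, 0.1319]
tool_rot: [0.001, 1.0, 0.001, 0.005]
contact_force: [0.2, 1.3, -1.1]
width: 0.0003
clock: 20.65
tool_pos: [0.4661, 0.0972, 0.1303]
tool_rot: [-0.003, 1.0, 0.001, 0.001]
contact_force: [0.0, -1.3, -0.6]
width: 0.0003
[8.  8.2 8.5]
ends [array([ 33.7, 144.7]), array([  29. , -177.2])]
tin 6
glue 6
flask 6
tumbler 6
stapler 7
calc 6
note 6
```

View pics/t13.png

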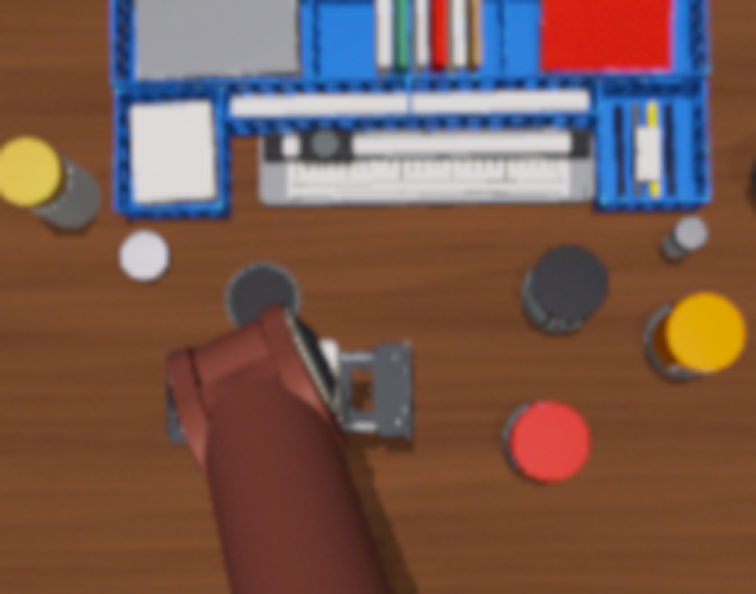

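The picture shows the trimmer square in the bay at crop (260–595, 130–205). The other loose things show no pixel change, and the arm is clear.

```bash
python3 -c "
from workcell import *
print(close_job())"
```

```text
the job is handed in; nothing more can be done
None
```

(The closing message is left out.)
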